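# Torque-check a printer's rod clamp screw and put the key away

## Robot

A 6-joint arm with a two-finger parallel gripper is mounted at the origin on the work surface. World frame = base frame: x ahead of the robot, y to its left, z up, the work surface at z = 0. Lengths are in mm, angles in degrees, forces in N, time in s.
With the tool pointing down it reaches from about 350 to 850 mm from the base axis. Payload 8.1 kg.
Tool frame: the origin (TCP) lies on the mounting face of the last link; the fingertips stand 173 mm ahead of it and the grasp point (between the pads) lies 155 mm ahead of it; z points along the fingers, y is the direction in which the jaws open and shut (so a half turn about z gives the same grasp; the last joint's range is limited). The gripper opens to 85 mm and grips with 20 to 120 N. Pads are 22 mm wide; open, the fingers measure 114 mm over their backs; the gripper's body (76 mm by 85 mm) begins 54 mm behind the grasp point. The pads swing forward as they close: fully open they stand 13 mm farther back than shut.
Start: joints at [-74.393, 7.471, 85.268, -0, 87.261, -4.893], TCP at [210.149, -562, 404.692] pointing down, gripper open.
Joint ranges: [-169.43, 169.43], [-51.17, 129.36], [1.28, 143.12], [-76.62, 256.62], [0, 156.53], [-152.29, 152.29]. Speed limits (degrees/s): [136.94, 136.94, 159.86, 180, 180, 180].

## Interface

Orientations are given as [roll, pitch, yaw] about the fixed x, y, z axes, in that order (R = Rz(yaw) Ry(pitch) Rx(roll)).
In Python, from bench import * gives the robot as it stands.
- The arm moves only by the shell command python3 -m jog 'ROWS' [FORCE]. ROWS is JSON, a list of rows, each an object of numbers: "tx", "ty", "tz": the shift along the tool's x, y, z as a fraction of full scale; "ax", "ay", "az": the turn, a rotation vector about the tool's x, y, z as a fraction of full scale; "hand": the opening, from 0 (shut) to 1 (fully open). A call has 1 to 5 rows; each row is the pose to reach, as a shift and turn from the pose commanded when the call began, along the tool's axes at that moment; what a row does not reach only later rows make up. Full scale, the value 1, is 150 mm for a shift and 45 degrees for a turn. A row lasts 1/12 s, in which the tool goes at most 41.7 mm and 7.16 degrees, less where a joint would pass 70% of its speed; a pose out of reach is approached as far as the arm can. A call with a number of a shift or a turn outside -1 to 1 is refused whole. A call with a gripper value outside its range is refused whole. The fingers move at their own pace and stop on an object; FORCE is the grip in N (left out, the last holds). Time passes only in rows, so rows that repeat a pose let the fingers close. It gives the time, the measured TCP pose, the force and the opening at its end, in the units of the state.
- sense(): the state, without advancing time (a new reading comes with each control period).
- snapshot(name): name is "scene" or "top"; returns a dict with "pixels" (420x560x3 uint8, red, green, blue), "z_map" (420x560 float32, mm along the optical axis (not along the pixel's ray), 0 where there is no reading), "intrinsics" (3x3 intrinsics, pixels), "D" ([k1, k2, p1, p2, k3] as OpenCV has them; the pictures are not rectified), "R" (3x3) and "t" (3): a world point X has camera coordinates R X + t. Camera axes: x right, y down, z forward; pixel columns grow to the right and rows downward; lengths in mm; the calibration is good to about 2 mm. A picture is of the moment at which its call begins.
- hand_in(): hands the job in, once; it reports no verdict.
The state is a dict: "time": time; "joint_pos": joint angles; "qd": joint speeds; "joint_efforts": joint torques, N m; "tool_pos": TCP position; "tcp_rot": TCP orientation; "ft_force": force on the tool from outside, world axes, zero at the start; "wrist_torque": the same for the moment, N m; "finger_gap": finger opening in mm.
Only numpy, scipy, OpenCV 4.12 (cv2) and the standard library are available. Lean on these libraries where they do the work, as an engineer would, in place of code of your own. Each camera call takes 0.05 s, during which the arm holds its last target.

## Task

Check that the wing screw of the printer's rod clamp is tight: with the torque key already sitting on it, twist the key's T handle clockwise (seen from above) until its pointer is between the two long teeth of the scale and hold it there for at least one second, never past the second tooth and without turning the screw itself. Then lift the key off, set it down inside the open case without dropping it, so that nothing stands above the rim, and close the lid fully. Leave the other things on the table alone.

Things in the scene. Friction and masses are not known exactly. Their poses are not given: they have to be found in the camera images.
- clamp: Fixed rod clamp: aluminium block 100 x 130 x 30 mm (x, y, z) with a black plastic cap 52 x 64 mm on it, cap top at 50 mm, and a 16 mm steel rod along its y. Origin: centre of the underside, on the table, straight below the screw's axis.
- screw_top (a point): Centre of the top of the steel wing screw, 76 mm above the table, on its vertical axis. The screw's head is a flat wing 36 mm long (clamp's x) x 10 mm wide; the key's foot covers it at the start.
- screw (a joint): Rotation of the screw in rad, 0 at the start, positive clockwise seen from above. It is tight: it stays still up to about 0.5 N m either way, above that it slips and turns, and the check is spoilt if it has turned by more than about 0.1.
- key: Loose torque key, about 0.28 kg, 66 mm tall, standing on the screw. Foot: dark steel block 60 x 36 x 23 mm (x, y, z); its slot from below, 38 x 12 x 20 mm deep, sits over the wing (1 mm play, 0.06 rad free twist): lift over 20 mm straight up to free it. Origin: centre of the foot's underside, 56 mm above the table at the start; x along slot and resting handle bar. Stands upright on its flat foot.
- key_grip (a point): Middle of the key's black T-handle bar, 58 mm above the key's underside. The bar is 80 mm long (x of this frame), 16 mm wide (y), 16 mm high, on an 18 mm stem. Below it, at 23 to 26 mm height, the key's white scale disc, 88 mm diameter, with 24 mm free between disc and bar. This frame turns with the handle.
- handle (a joint): Twist of the T handle and its pointer against the key's foot and disc, rad, clockwise from above positive, 0 at rest (short tooth). A spring resists with 0.6 N m per rad and brings it back when let go. The two long teeth are at 0.30 and 0.60; 0.45 is midway (0.27 N m), reached when the handle has turned about 0.5 rad in all, slot play included.
- case: Fixed grey plastic case, 160 x 160 x 85 mm, walls and floor 5 mm, empty, open at the top. Origin: centre of the underside, on the table; its front faces -x of its frame, the hinge is on the +x side.
- lid (a joint): Angle of the case's lid in rad: 0 closed, at the start 1.55 to 1.75 (standing open, its free edge up to 250 mm above the table). A stiff hinge: it stays where it is left and takes about 0.3 N m at most to move. The lid is a plain plate 160 x 160 x 8 mm without a handle.
- lid_hinge (a point): Middle of the lid's hinge line, at the case's +x edge, 85.5 mm above the table; the hinge axis is the case's y.
- lid_edge (a point): Middle of the lid's free edge, on its outer face, 160 mm from the hinge.
- spool: Bystander: filament spool lying flat, 110 mm diameter, 50 mm high. Origin: centre of the underside.
- scraper: Bystander: flat scraper, 200 mm long, lying on the table.
- bottle: Bystander: white bottle, 60 mm diameter, 160 mm tall. Origin: centre of the underside.
- bracket: Bystander: white printed angle bracket, 60 x 40 x 48 mm. Origin: centre of the underside.
Mind the look-alikes: they are no part of the job. What is shaped like the key but yellow is not meant.

How it is judged (in metres and radians):
On the way, in this order (a step that is already met when the one before it is completed fails the run):
1. The key, seated on the screw, is twisted clockwise to between the two long teeth (0.28 to 0.63 rad) and held there for one second without a break, the screw staying still (value of joint handle between 0.28 and 0.63 rad and value of joint screw between -0.1 and 0.1 rad and horizontal distance between key and screw_top below 0.006 m and height (world z) of key below 0.066 m), for 1 s.
2. The key rests inside the open case, let go, its handle sprung back and below the rim (x of key in the frame of case between -0.075 and 0.075 m and y of key in the frame of case between -0.075 and 0.075 m and height (world z) of key_grip below 0.075 m and value of joint handle below 0.1 rad and value of joint lid above 0.3 rad and linear speed of key below 0.03 m/s and contact force between the fingers and key below 0.1 N), for 0.2 s.
At the end, for the whole second after the job is handed in: The key lies at rest inside the case, wholly below its rim; the lid is closed to within 0.05 rad; the screw has turned by less than 0.1 rad (x of key in the frame of case between -0.075 and 0.075 m and y of key in the frame of case between -0.075 and 0.075 m and height (world z) of each of key_grip, key below 0.075 m and linear speed of key below 0.03 m/s and value of joint lid below 0.05 rad and value of joint screw between -0.1 and 0.1 rad); the robot touches nothing.
It fails at once if the screw itself is turned by more than 0.1 rad either way (value of joint screw above 0.1 rad or value of joint screw below -0.1 rad).
It fails at once if the pointer goes past the second long tooth (more than 0.65 rad) (value of joint handle above 0.65 rad).
It fails at once if the key is dropped (moves faster than 0.5 m/s untouched by the fingers) (linear speed of key above 0.5 m/s and contact force between the fingers and key below 0.1 N).
It fails at once if another thing on the table is moved by more than 40 mm (distance of any of spool, scraper, bottle, bracket from where it was at the start of the episode above 0.04 m).
It also fails if it takes over 69 s, if anything falls off the work surface, if the arm or the gripper's body presses on something with over 40 N, if the wrist force passes 120 N, or if a joint passes its speed limit or range.

## Working session

There is one attempt and no reset: what is moved stays moved. The work goes in short steps, Python scripts to look and compute and a shell command to move; the robot and the scene stay as the last step left them, time stands still between calls to the robot, and variables do not carry over. Pictures are saved under pics/ and viewed, and the job is handed in when it is done.

```bash
mkdir -p pics; ls
cat > h.py <<'E'
from bench import *
import numpy as np, cv2
def save(s,n):
    cv2.imwrite('pics/'+n+'.png', s['pixels'][:,:,::-1])
def cloud(s):
    K=np.array(s['intrinsics'],float);D=np.array(s['D'],float);R=np.array(s['R']);t=np.array(s['t'])
    z=s['z_map'];h,w=z.shape
    u,v=np.meshgrid(np.arange(w),np.arange(h))
    p=cv2.undistortPoints(np.stack([u,v],-1).reshape(-1,1,2).astype(np.float64),K,D).reshape(h,w,2)
    P=np.concatenate([p*z[...,None],z[...,None]],-1)
    W=(P-t)@R
    W[z==0]=np.nan
    return W
E
python3 - <<'E'
from h import *
print(sense())
for n in('scene','top'):
    s=snapshot(n);save(s,n+'0');np.savez('pics/'+n+'0.npz',**s)
    print(n,np.round(-np.array(s['R']).T@np.array(s['t'])),np.round(s['R'],2).tolist())
E
```

```text
pics
{'time': 0.0, 'joint_pos': array([-7.43942337e+01,  7.51616052e+00,  8.53302243e+01, -2.06827057e-04,
        8.72605220e+01, -4.89358759e+00]), 'qd': array([-0.01474733, -0.00940068,  0.04646979, -0.10065112,  0.06623341,
       -0.02328279]), 'joint_efforts': array([-2.38307985e-03, -5.69393671e+01, -5.00559783e+01, -1.96549040e-04,
        1.46313803e-02, -8.07024421e-07]), 'tool_pos': array([ 210.07133378, -561.77857748,  403.62409275]), 'tcp_rot': array([-1.79893465e+02, -8.91390926e-03,  2.04993557e+01]), 'ft_force': array([0.44577483, 0.36792042, 1.07013266]), 'wrist_torque': array([-0.00448919, -0.00790639, -0.01592777]), 'finger_gap': 85.56360138832476}
scene [1241.  303. 1004.] [[-0.43, 0.9, -0.0], [0.71, 0.34, -0.62], [-0.56, -0.27, -0.79]]
top [ 273.  -19. 1497.] [[0.07, -1.0, 0.01], [-0.97, -0.07, -0.22], [0.22, 0.01, -0.98]]
```

View pics/scene0.png

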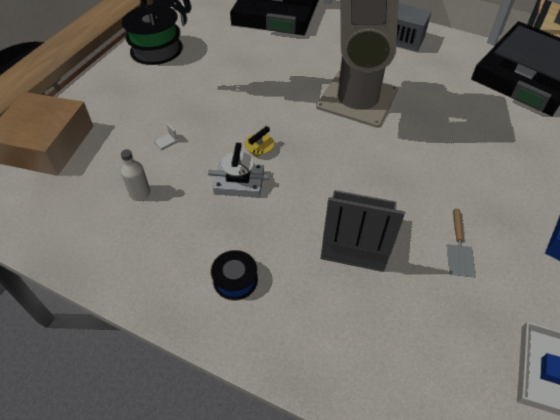

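View pics/top0.png

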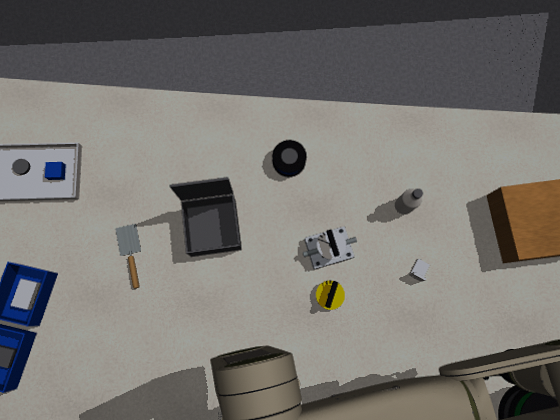

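The scene and top pictures show the clamp with the white-disc key at about (325,243) in top, the yellow look-alike at (330,294), and the case at (210,220) with its lid up at the far (+x) side. Next I'll measure.

Run:
```python
from h import *
for n,c in(('top',(270,200,380,320)),('scene',(190,110,300,220)),('top',(160,165,260,265))):
    s=dict(np.load(f'pics/{n}0.npz'));
    x0,y0,x1,y1=c
    im=cv2.resize(s['pixels'][y0:y1,x0:x1,::-1],None,fx=5,fy=5,interpolation=cv2.INTER_CUBIC)
    cv2.imwrite(f'pics/crop_{n}_{x0}.png',im)
s=dict(np.load('pics/top0.npz'));W=cloud(s)
def show(m,l):
    P=W[m];print(l,len(P),P.min(0).round(),P.max(0).round(),np.median(P,0).round(1))
    return P
px=s['pixels'].astype(int)
# table check
print(W[330,150],W[120,400])
u,v=np.meshgrid(np.arange(560),np.arange(420))
roi=(u>290)&(u<370)&(v>215)&(v<278)
z=W[...,2]
for a,b in((25,34),(45,53),(76,86),(100,130),(105,130)):
    m=roi&(z>a)&(z<b)
    P=show(m,(a,b))
    if len(P)>5:
        r=cv2.minAreaRect(P[:,:2].astype(np.float32));print(r)
yroi=(u>310)&(u<350)&(v>275)&(v<315); 
for a,b in((15,40),(45,80)): show(yroi&(z>a)&(z<b),('yel',a,b))
roi=(u>160)&(u<255)&(v>170)&(v<265)
for a,b in((2,10),(80,92),(75,260),(150,260)):
    P=show(roi&(z>a)&(z<b),('case',a,b))
    if len(P)>5: print(cv2.minAreaRect(P[:,:2].astype(np.float32)))
```

```text
[216.43677438 347.15546377   3.61734644] [ 941.19640256 -394.23441423    2.56412887]
(25, 34) 519 [ 430. -254.   25.] [ 564. -100.   34.] [ 476.9 -155.9   28.9]
((498.2659606933594, -179.52822875976562), (99.77376556396484, 155.40011596679688), 19.821041107177734)
(45, 53) 8 [ 463. -252.   45.] [ 525. -119.   51.] [ 500.5 -195.    45.9]
((489.9425354003906, -189.39657592773438), (27.99637222290039, 139.22824096679688), 19.817615509033203)
(76, 86) 443 [ 454. -220.   76.] [ 540. -134.   86.] [ 494.4 -171.1   81.1]
((495.5359191894531, -176.886962890625), (83.32302856445312, 86.88735961914062), 9.774091720581055)
(100, 130) 164 [ 459. -196.  101.] [ 534. -158.  127.] [ 496.  -176.1  119.9]
((497.2093811035156, -176.266845703125), (79.40235900878906, 16.520320892333984), 18.982194900512695)
(105, 130) 162 [ 459. -196.  107.] [ 534. -158.  127.] [ 496.1 -176.1  119.9]
((497.2093811035156, -176.266845703125), (79.40235900878906, 16.520320892333984), 18.982194900512695)
('yel', 15, 40) 501 [ 311. -227.   15.] [ 395. -142.   35.] [ 352.2 -178.3   24.7]
('yel', 45, 80) 158 [ 316. -200.   46.] [ 392. -167.   70.] [ 354.1 -183.8   64.2]
('case', 2, 10) 2153 [415.  52.   2.] [731. 373.  10.] [543.8 195.9   4.3]
((573.213623046875, 212.8172607421875), (303.2434387207031, 299.5039367675781), 4.364346027374268)
('case', 80, 92) 356 [444.  96.  80.] [631. 282.  92.] [543.  196.8  84.3]
((537.5884399414062, 189.55929565429688), (162.27023315429688, 162.79539489746094), 11.355620384216309)
('case', 75, 260) 1418 [444.  94.  75.] [639. 286. 251.] [611.  203.1 148.1]
((540.1669311523438, 190.41183471679688), (168.72686767578125, 163.30210876464844), 11.740822792053223)
('case', 150, 260) 696 [598. 126. 150.] [639. 286. 251.] [615.6 205.  214.1]
((617.2701416015625, 205.82388305664062), (10.888871192932129, 161.97972106933594), 11.959090232849121)
```

Run:
```python
from h import *
s=dict(np.load('pics/scene0.npz'));W=cloud(s)
u,v=np.meshgrid(np.arange(560),np.arange(420));z=W[...,2]
def rect(m,l):
    P=W[m]
    if len(P)>5: print(l,len(P),P.min(0).round(),P.max(0).round(),np.median(P,0).round(1),cv2.minAreaRect(P[:,:2].astype(np.float32)))
roi=(u>200)&(u<275)&(v>140)&(v<200)
for a,b in((26,34),(77,86),(114,130),(117,125)): rect(roi&(z>a)&(z<b),(a,b))
roi=(u>310)&(u<410)&(v>180)&(v<280)
for a,b in((82,89),(120,260),(150,260),(240,256)): rect(roi&(z>a)&(z<b),('case',a,b))
for n in('top','scene'):
    s=dict(np.load(f'pics/{n}0.npz'));W=cloud(s);z=W[...,2]
    m=(W[...,0]>585)&(W[...,0]<660)&(W[...,1]>130)&(W[...,1]<290)&(z>110)&(z<260)
    P=W[m];c=P.mean(0);_,_,V=np.linalg.svd(P-c,full_matrices=False);print(n,len(P),c.round(1),V[2].round(3),'edge z',np.percentile(P[:,2],99))
```

```text
(26, 34) 778 [ 334. -253.   26.] [570. -93.  34.] [ 517.8 -160.8   29.5] ((455.79638671875, -188.52952575683594), (201.0828399658203, 162.85723876953125), 20.240402221679688)
(77, 86) 480 [ 458. -219.   77.] [ 547. -132.   86.] [ 507.  -169.2   82. ] ((502.43731689453125, -174.9557647705078), (86.54734802246094, 86.5670394897461), 38.64611053466797)
(114, 130) 151 [ 464. -194.  114.] [ 543. -155.  127.] [ 507.1 -172.4  121.7] ((503.2997131347656, -174.56625366210938), (81.3410415649414, 16.7252254486084), 21.041385650634766)
(117, 125) 135 [ 464. -194.  117.] [ 543. -155.  125.] [ 504.6 -172.9  121.8] ((503.3240051269531, -174.50091552734375), (81.43238830566406, 16.251909255981445), 19.560997009277344)
('case', 82, 89) 170 [447.  97.  82.] [642. 287.  89.] [471.5 189.8  85.3] ((544.554931640625, 191.5225830078125), (170.19227600097656, 160.63755798339844), 11.740147590637207)
('case', 120, 260) 2827 [604. 129. 120.] [645. 287. 249.] [625.9 209.1 191.8] ((623.3922119140625, 208.31979370117188), (12.59550952911377, 161.7153778076172), 11.888513565063477)
('case', 150, 260) 2271 [604. 129. 150.] [645. 287. 249.] [625.9 208.9 205. ] ((623.4408569335938, 208.0538330078125), (12.521722793579102, 161.17279052734375), 11.934477806091309)
('case', 240, 256) 323 [604. 130. 240.] [642. 285. 249.] [623.3 207.9 244.4] ((622.4103393554688, 207.301025390625), (11.390460014343262, 158.27630615234375), 11.33209228515625)
top 872 [615.  207.5 192.2] [-0.979 -0.202  0.013] edge z 247.8013859972579
scene 2999 [625.8 208.9 185.5] [-0.979 -0.205 -0.016] edge z 246.6293165602376
```

View pics/crop_top_270.png

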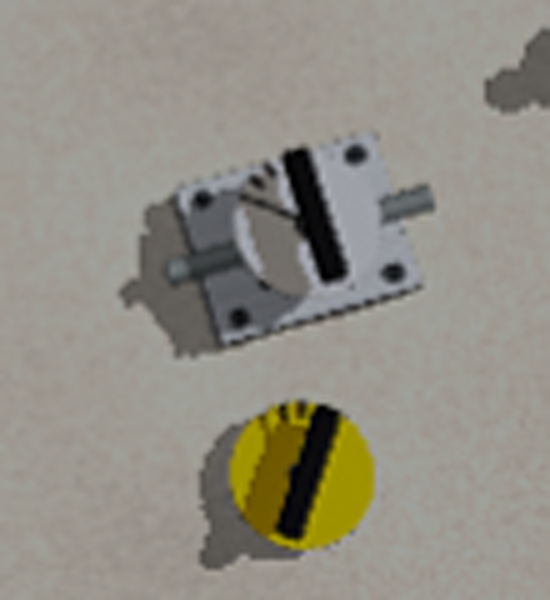

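View pics/crop_scene_190.png

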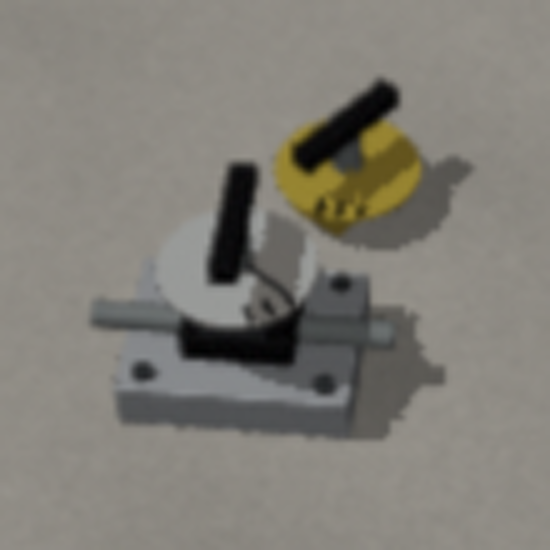

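Both pictures show the white-disc key's black bar clear of the yellow one. The two cameras disagree by about 6 mm in x, so I'll refine by fitting the bar silhouette in each image.

```bash
cat > fit.py <<'E'
from h import *
from scipy.optimize import minimize
def proj(s,X):
    r,_=cv2.Rodrigues(np.array(s['R'],float))
    return cv2.projectPoints(np.asarray(X,float).reshape(-1,1,3),r,np.array(s['t'],float),np.array(s['intrinsics'],float),np.array(s['D'],float))[0].reshape(-1,2)
def box(x,y,yaw,zc,L=80,Wd=16,H=16):
    c,q=np.cos(yaw),np.sin(yaw)
    return np.array([[x+c*a*L/2-q*b*Wd/2,y+q*a*L/2+c*b*Wd/2,zc+d*H/2] for a in(-1,1) for b in(-1,1) for d in(-1,1)])
def sil(s,X,roi,k=8):
    x0,y0,x1,y1=roi
    p=(proj(s,X)-[x0,y0]+0.5)*k
    im=np.zeros(((y1-y0)*k,(x1-x0)*k),np.uint8)
    cv2.fillConvexPoly(im,cv2.convexHull(np.round(p*16).astype(np.int32)),255,shift=4)
    return cv2.resize(im,(x1-x0,y1-y0),interpolation=cv2.INTER_AREA)/255.
def fit(s,roi,x0,zc,th=90):
    x0_,y0_,x1_,y1_=roi
    g=s['pixels'][y0_:y1_,x0_:x1_].astype(float).mean(2)
    obs=np.clip((th-g)/(th-25),0,1)
    def cost(p):
        m=sil(s,box(p[0],p[1],p[2],zc),roi)
        near=cv2.dilate(m,np.ones((5,5)))>0
        return ((m-obs)**2)[near].sum()
    best=minimize(cost,x0,method='Nelder-Mead',options=dict(initial_simplex=[np.array(x0)+d for d in([0,0,0],[8,0,0],[0,8,0],[0,0,.1])],xatol=.01,fatol=1e-4))
    return best.x,best.fun
E
python3 - <<'E'
from fit import *
for n,roi in(('top',(315,220,348,262)),('scene',(222,135,250,172))):
    s=dict(np.load(f'pics/{n}0.npz'))
    for th in(80,110,130):
        x,f=fit(s,roi,[500,-175,.34],114,th);print(n,th,x[:2].round(2),np.degrees(x[2]).round(1),round(f,2))
E
```

```text
top 80 [ 498.86 -174.24] 19.7 29.43
top 110 [ 498.13 -175.13] 18.6 21.84
top 130 [ 498.46 -175.56] 19.0 18.29
scene 80 [ 500.2  -174.69] 23.5 29.4
scene 110 [ 499.91 -174.88] 23.0 20.55
scene 130 [ 500.11 -175.01] 22.2 17.25
```

```bash
python3 -m jog '[{"tx":0.9,"ty":-0.58,"hand":1},{"tx":0.9,"ty":-0.58,"hand":1},{"tx":0.9,"ty":-0.58,"hand":1},{"tx":0.9,"ty":-0.58,"hand":1},{"tx":0.9,"ty":-0.58,"hand":1}]' 40; python3 -m jog '[{"tx":0.9,"ty":-0.58,"hand":1},{"tx":0.9,"ty":-0.58,"hand":1},{"tx":0.9,"ty":-0.58,"hand":1},{"tx":0.9,"ty":-0.58,"hand":1},{"tx":0.9,"ty":-0.58,"hand":1}]'; python3 -m jog '[{"tx":0.9,"ty":-0.58,"hand":1},{"tx":0.9,"ty":-0.58,"hand":1},{"tx":0.9,"ty":-0.58,"hand":1},{"tx":0.9,"ty":-0.58,"hand":1},{"tx":0.9,"ty":-0.58,"hand":1}]'
```

```text
invalid input at $[0]: expected keys tx, ty, tz, ax, ay, az, hand
invalid input at $[0]: expected keys tx, ty, tz, ax, ay, az, hand
invalid input at $[0]: expected keys tx, ty, tz, ax, ay, az, hand
```

All keys are needed in every row.

```bash
python3 -m jog '[{"tx":0.9,"ty":-0.58,"tz":0,"ax":0,"ay":0,"az":0,"hand":1},{"tx":0.9,"ty":-0.58,"tz":0,"ax":0,"ay":0,"az":0,"hand":1},{"tx":0.9,"ty":-0.58,"tz":0,"ax":0,"ay":0,"az":0,"hand":1},{"tx":0.9,"ty":-0.58,"tz":0,"ax":0,"ay":0,"az":0,"hand":1},{"tx":0.9,"ty":-0.58,"tz":0,"ax":0,"ay":0,"az":0,"hand":1}]' 40
```

```text
time: 0.52
tool_pos: [309.2, -428.9, 404.3]
tcp_rot: [-179.9, -0.1, 20.7]
ft_force: [-0.3, -0.1, -0.4]
finger_gap: 85.5
```

```bash
python3 -m jog '[{"tx":0.9,"ty":-0.58,"tz":0,"ax":0,"ay":0,"az":0,"hand":1},{"tx":0.9,"ty":-0.58,"tz":0,"ax":0,"ay":0,"az":0,"hand":1},{"tx":0.9,"ty":-0.58,"tz":0,"ax":0,"ay":0,"az":0,"hand":1},{"tx":0.9,"ty":-0.58,"tz":0,"ax":0,"ay":0,"az":0,"hand":1},{"tx":0.9,"ty":-0.58,"tz":0,"ax":0,"ay":0,"az":0,"hand":1}]'
python3 -m jog '[{"tx":0,"ty":0,"tz":0,"ax":0,"ay":0,"az":0,"hand":1},{"tx":0,"ty":0,"tz":0,"ax":0,"ay":0,"az":0,"hand":1}]'
```

```text
time: 0.93
tool_pos: [404.8, -300.1, 404.4]
tcp_rot: [-179.9, -0.1, 20.8]
ft_force: [-0.7, -0.2, -0.5]
finger_gap: 85.1
time: 1.1
tool_pos: [402.0, -304.7, 404.4]
tcp_rot: [-180.0, 0.0, 20.5]
ft_force: [0.3, 0.3, 0.7]
finger_gap: 85.4
```

```bash
python3 -m jog '[{"tx":0.91,"ty":-0.583,"tz":0.5,"ax":0,"ay":0,"az":0,"hand":1},{"tx":0.91,"ty":-0.583,"tz":0.5,"ax":0,"ay":0,"az":0,"hand":1},{"tx":0.91,"ty":-0.583,"tz":0.5,"ax":0,"ay":0,"az":0,"hand":1},{"tx":0.91,"ty":-0.583,"tz":0.5,"ax":0,"ay":0,"az":0,"hand":1},{"tx":0.91,"ty":-0.583,"tz":0.5,"ax":0,"ay":0,"az":0,"hand":1}]'
python3 -m jog '[{"tx":0,"ty":0,"tz":0,"ax":0,"ay":0,"az":0,"hand":1},{"tx":0,"ty":0,"tz":0,"ax":0,"ay":0,"az":0,"hand":1},{"tx":0,"ty":0,"tz":0,"ax":0,"ay":0,"az":0,"hand":1}]'
python3 - <<'E'
from h import *
for n,c in(('top',(250,160,400,300)),('scene',(170,60,310,220))):
    s=snapshot(n);np.savez(f'pics/{n}1.npz',**s);x0,y0,x1,y1=c
    cv2.imwrite(f'pics/c1_{n}.png',cv2.resize(s['pixels'][y0:y1,x0:x1,::-1],None,fx=3.7,fy=3.7,interpolation=cv2.INTER_CUBIC))
print([sense()[k] for k in('tool_pos','tcp_rot','ft_force','wrist_torque')])
E
```

```text
time: 1.52
tool_pos: [499.9, -172.6, 326.3]
tcp_rot: [-179.8, 0.1, 20.5]
ft_force: [-0.3, -0.6, -0.6]
finger_gap: 85.1
time: 1.77
tool_pos: [498.9, -176.5, 330.3]
tcp_rot: [179.9, 0.0, 20.4]
ft_force: [0.1, -0.2, 0.0]
finger_gap: 85.5
[array([ 498.93948155, -176.52445284,  330.7135257 ]), array([ 1.79917301e+02, -4.42084439e-02,  2.03683018e+01]), array([ 0.38702733, -0.52258978, -0.3499586 ]), array([ 0.01988946,  0.01074532, -0.02378915])]
```

View pics/c1_scene.png

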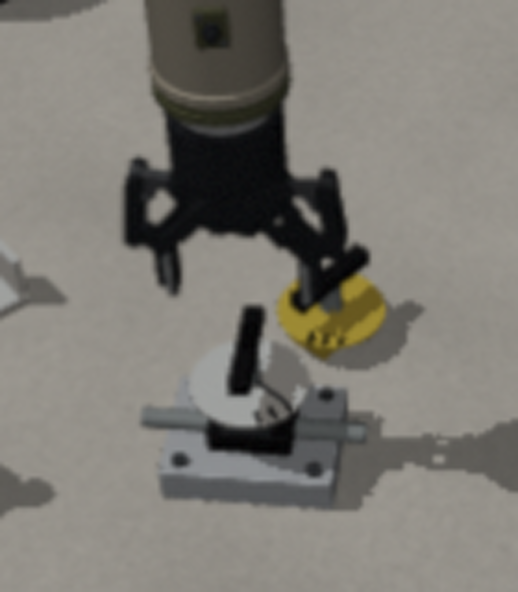

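View pics/c1_top.png

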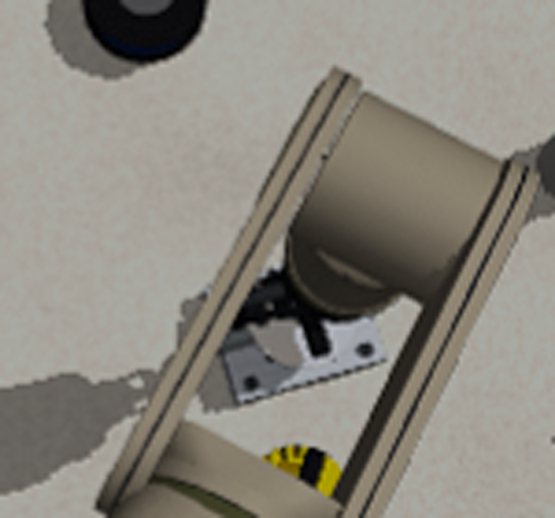

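```bash
python3 -m jog '[{"tx":0.005,"ty":-0.008,"tz":0.1,"ax":0,"ay":0,"az":0,"hand":1},{"tx":0.005,"ty":-0.008,"tz":0.2,"ax":0,"ay":0,"az":0,"hand":1},{"tx":0.005,"ty":-0.008,"tz":0.3,"ax":0,"ay":0,"az":0,"hand":1},{"tx":0.005,"ty":-0.008,"tz":0.41,"ax":0,"ay":0,"az":0,"hand":1},{"tx":0.005,"ty":-0.008,"tz":0.41,"ax":0,"ay":0,"az":0,"hand":1}]' 20
python3 -m jog '[{"tx":0,"ty":0,"tz":0,"ax":0,"ay":0,"az":0,"hand":0.4},{"tx":0,"ty":0,"tz":0,"ax":0,"ay":0,"az":0,"hand":0.4},{"tx":0,"ty":0,"tz":0,"ax":0,"ay":0,"az":0,"hand":0.4},{"tx":0,"ty":0,"tz":0,"ax":0,"ay":0,"az":0,"hand":0.4}]'
python3 - <<'E'
from h import *
for n,c in(('scene',(190,80,290,200)),):
    s=snapshot(n);np.savez(f'pics/{n}2.npz',**s);x0,y0,x1,y1=c
    cv2.imwrite(f'pics/c2_{n}.png',cv2.resize(s['pixels'][y0:y1,x0:x1,::-1],None,fx=5,fy=5,interpolation=cv2.INTER_CUBIC))
print([sense()[k] for k in('tool_pos','tcp_rot','ft_force','wrist_torque')])
E
```

```text
time: 2.28
tool_pos: [498.0, -174.0, 265.5]
tcp_rot: [-179.8, 0.2, 20.4]
ft_force: [-0.8, 0.6, -0.8]
finger_gap: 85.4
time: 2.62
tool_pos: [500.1, -173.8, 269.7]
tcp_rot: [179.9, -0.1, 20.5]
ft_force: [-0.4, -0.2, 0.0]
finger_gap: 39.3
[array([ 500.04328809, -173.65256211,  269.45880938]), array([ 1.79918004e+02, -8.15202618e-02,  2.04951140e+01]), array([-0.41245892, -0.65550555, -1.11411253]), array([ 0.0301469 , -0.05564274, -0.01978007])]
```

View pics/c2_scene.png

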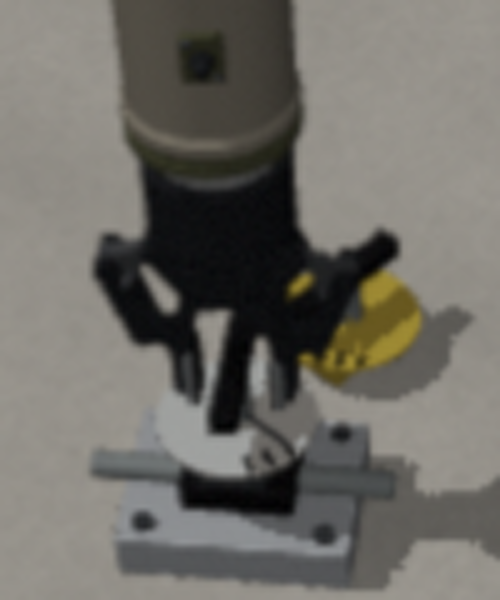

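The fingers straddle the black bar, inner edges at about x=198 and x=272 in the crop with the bar's middle near (235,370), which is roughly centred. Now I'll close gently.

```bash
python3 -m jog '[{"tx":0,"ty":0.003,"tz":0,"ax":0,"ay":0,"az":0,"hand":0.25},{"tx":0,"ty":0.003,"tz":0,"ax":0,"ay":0,"az":0,"hand":0.2},{"tx":0,"ty":0.003,"tz":0,"ax":0,"ay":0,"az":0,"hand":0.1},{"tx":0,"ty":0.003,"tz":0,"ax":0,"ay":0,"az":0,"hand":0.1},{"tx":0,"ty":0.003,"tz":0,"ax":0,"ay":0,"az":0,"hand":0.1}]' 20
python3 -c "
from h import *
for i in range(3): s=sense();print([np.round(s[k],2) for k in('tool_pos','tcp_rot','ft_force','wrist_torque')])"
python3 -m jog '[{"tx":0,"ty":0,"tz":0,"ax":0,"ay":0,"az":0,"hand":0},{"tx":0,"ty":0,"tz":0,"ax":0,"ay":0,"az":0,"hand":0},{"tx":0,"ty":0,"tz":0,"ax":0,"ay":0,"az":0,"hand":0}]' 20
python3 -c "
from h import *
s=sense();print([np.round(s[k],2) for k in('tool_pos','tcp_rot','ft_force','wrist_torque')])"
```

```text
time: 3.08
tool_pos: [500.1, -174.0, 268.8]
tcp_rot: [179.9, -0.0, 20.5]
ft_force: [0.7, -2.8, 3.4]
finger_gap: 16.8
[array([ 500.14, -174.04,  268.84]), array([ 1.7993e+02, -5.0000e-02,  2.0500e+01]), array([ 0.71, -2.78,  3.44]), array([-0.51, -0.21, -0.02])]
[array([ 500.14, -174.04,  268.84]), array([ 1.7993e+02, -5.0000e-02,  2.0500e+01]), array([ 0.71, -2.78,  3.44]), array([-0.51, -0.21, -0.02])]
[array([ 500.14, -174.04,  268.84]), array([ 1.7993e+02, -5.0000e-02,  2.0500e+01]), array([ 0.71, -2.78,  3.44]), array([-0.51, -0.21, -0.02])]
time: 3.33
tool_pos: [500.1, -174.0, 268.8]
tcp_rot: [179.9, -0.0, 20.5]
ft_force: [1.8, -2.7, 5.4]
finger_gap: 17.2
[array([ 500.09, -174.02,  268.75]), array([ 1.7994e+02, -5.0000e-02,  2.0500e+01]), array([ 1.84, -2.68,  5.36]), array([-0.66, -0.21,  0.01])]
```

```bash
python3 -m jog '[{"tx":0,"ty":0.004,"tz":-0.002,"ax":0,"ay":0,"az":0,"hand":0},{"tx":0,"ty":0.004,"tz":-0.002,"ax":0,"ay":0,"az":0,"hand":0},{"tx":0,"ty":0.004,"tz":-0.002,"ax":0,"ay":0,"az":0,"hand":0}]' 50
python3 -c "
from h import *
s=sense();print([np.round(s[k],2) for k in('tool_pos','tcp_rot','ft_force','wrist_torque')])"
```

```text
time: 3.58
tool_pos: [500.2, -174.3, 268.9]
tcp_rot: [180.0, -0.0, 20.5]
ft_force: [1.3, -1.8, 4.8]
finger_gap: 15.8
[array([ 500.21, -174.33,  268.86]), array([ 1.7998e+02, -4.0000e-02,  2.0500e+01]), array([ 1.3 , -1.8 ,  4.79]), array([-0.2 , -0.17, -0.07])]
```

```bash
python3 -m jog '[{"tx":0,"ty":0,"tz":0,"ax":0,"ay":0,"az":0.05,"hand":0},{"tx":0,"ty":0,"tz":0,"ax":0,"ay":0,"az":0.1,"hand":0},{"tx":0,"ty":0,"tz":0,"ax":0,"ay":0,"az":0.15,"hand":0},{"tx":0,"ty":0,"tz":0,"ax":0,"ay":0,"az":0.2,"hand":0},{"tx":0,"ty":0,"tz":0,"ax":0,"ay":0,"az":0.2,"hand":0}]' 50
python3 -c "
from h import *
s=sense();print([np.round(s[k],2) for k in('tool_pos','tcp_rot','ft_force','wrist_torque')])"
```

```text
time: 4.0
tool_pos: [500.3, -174.5, 268.9]
tcp_rot: [180.0, -0.1, 11.4]
ft_force: [1.6, -2.5, 5.3]
finger_gap: 15.7
[array([ 500.31, -174.45,  268.91]), array([ 1.7996e+02, -6.0000e-02,  1.1400e+01]), array([ 1.58, -2.49,  5.32]), array([-0.4 , -0.46,  0.06])]
```

```bash
python3 -m jog '[{"tx":0,"ty":0,"tz":0,"ax":0,"ay":0,"az":0.05,"hand":0},{"tx":0,"ty":0,"tz":0,"ax":0,"ay":0,"az":0.1,"hand":0},{"tx":0,"ty":0,"tz":0,"ax":0,"ay":0,"az":0.15,"hand":0},{"tx":0,"ty":0,"tz":0,"ax":0,"ay":0,"az":0.2,"hand":0},{"tx":0,"ty":0,"tz":0,"ax":0,"ay":0,"az":0.2,"hand":0}]' 50
python3 -c "
from h import *
s=sense();print([np.round(s[k],2) for k in('tool_pos','tcp_rot','ft_force','wrist_torque')])"
```

```text
time: 4.42
tool_pos: [500.4, -174.6, 268.9]
tcp_rot: [180.0, -0.1, 2.5]
ft_force: [3.1, -3.2, 5.3]
finger_gap: 15.4
[array([ 500.35, -174.58,  268.89]), array([ 1.7995e+02, -8.0000e-02,  2.4700e+00]), array([ 3.1 , -3.25,  5.33]), array([-0.66, -0.68,  0.2 ])]
```

```bash
python3 -m jog '[{"tx":0.002,"ty":0.002,"tz":0,"ax":0,"ay":0,"az":0.05,"hand":0},{"tx":0.002,"ty":0.002,"tz":0,"ax":0,"ay":0,"az":0.1,"hand":0},{"tx":0.002,"ty":0.002,"tz":0,"ax":0,"ay":0,"az":0.15,"hand":0},{"tx":0.002,"ty":0.002,"tz":0,"ax":0,"ay":0,"az":0.2,"hand":0},{"tx":0.002,"ty":0.002,"tz":0,"ax":0,"ay":0,"az":0.2,"hand":0}]' 50
python3 - <<'E'
from h import *
s=sense();print([np.round(s[k],2) for k in('tool_pos','tcp_rot','ft_force','wrist_torque')])
for n,c in(('scene',(190,80,290,200)),):
    s=snapshot(n);np.savez(f'pics/{n}3.npz',**s);x0,y0,x1,y1=c
    cv2.imwrite(f'pics/c3_{n}.png',cv2.resize(s['pixels'][y0:y1,x0:x1,::-1],None,fx=5,fy=5,interpolation=cv2.INTER_CUBIC))
E
```

```text
time: 4.83
tool_pos: [500.7, -175.1, 268.9]
tcp_rot: [179.9, -0.1, -6.5]
ft_force: [3.3, -6.4, 3.1]
finger_gap: 15.8
[array([ 500.68, -175.07,  268.88]), array([ 1.7993e+02, -9.0000e-02, -6.5000e+00]), array([ 3.28, -6.37,  3.09]), array([-0.96, -0.79,  0.27])]
```

View pics/c3_scene.png

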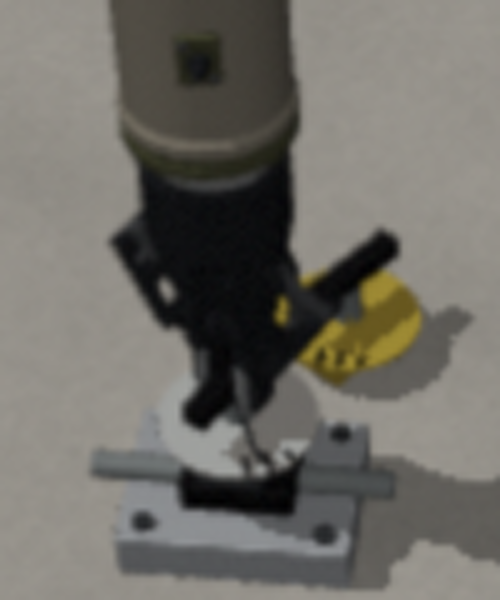

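```bash
R='' ; python3 -m jog '[{"tx":0,"ty":0,"tz":0,"ax":0,"ay":0,"az":0.02,"hand":0},{"tx":0,"ty":0,"tz":0,"ax":0,"ay":0,"az":0.02,"hand":0},{"tx":0,"ty":0,"tz":0,"ax":0,"ay":0,"az":0.02,"hand":0},{"tx":0,"ty":0,"tz":0,"ax":0,"ay":0,"az":0.02,"hand":0},{"tx":0,"ty":0,"tz":0,"ax":0,"ay":0,"az":0.02,"hand":0}]'
python3 -m jog '[{"tx":0,"ty":0,"tz":0,"ax":0,"ay":0,"az":0,"hand":0},{"tx":0,"ty":0,"tz":0,"ax":0,"ay":0,"az":0,"hand":0},{"tx":0,"ty":0,"tz":0,"ax":0,"ay":0,"az":0,"hand":0},{"tx":0,"ty":0,"tz":0,"ax":0,"ay":0,"az":0,"hand":0},{"tx":0,"ty":0,"tz":0,"ax":0,"ay":0,"az":0,"hand":0}]'
python3 -m jog '[{"tx":0,"ty":0,"tz":0,"ax":0,"ay":0,"az":0,"hand":0},{"tx":0,"ty":0,"tz":0,"ax":0,"ay":0,"az":0,"hand":0},{"tx":0,"ty":0,"tz":0,"ax":0,"ay":0,"az":0,"hand":0},{"tx":0,"ty":0,"tz":0,"ax":0,"ay":0,"az":0,"hand":0},{"tx":0,"ty":0,"tz":0,"ax":0,"ay":0,"az":0,"hand":0}]'
python3 -m jog '[{"tx":0,"ty":0,"tz":0,"ax":0,"ay":0,"az":0,"hand":0},{"tx":0,"ty":0,"tz":0,"ax":0,"ay":0,"az":0,"hand":0},{"tx":0,"ty":0,"tz":0,"ax":0,"ay":0,"az":0,"hand":0},{"tx":0,"ty":0,"tz":0,"ax":0,"ay":0,"az":0,"hand":0},{"tx":0,"ty":0,"tz":0,"ax":0,"ay":0,"az":0,"hand":0}]'
python3 -c "
from h import *
s=sense();print([np.round(s[k],2) for k in('tool_pos','tcp_rot','ft_force','wrist_torque')])"
```

```text
time: 5.3
tool_pos: [500.7, -175.1, 268.9]
tcp_rot: [179.9, -0.1, -7.2]
ft_force: [3.5, -5.9, 3.0]
finger_gap: 15.5
time: 5.72
tool_pos: [500.7, -175.1, 268.9]
tcp_rot: [179.9, -0.1, -7.2]
ft_force: [3.6, -5.3, 3.3]
finger_gap: 15.6
time: 6.13
tool_pos: [500.7, -175.1, 268.9]
tcp_rot: [179.9, -0.1, -7.2]
ft_force: [3.5, -5.0, 3.3]
finger_gap: 15.7
time: 6.55
tool_pos: [500.7, -175.1, 268.9]
tcp_rot: [179.9, -0.1, -7.2]
ft_force: [3.1, -5.1, 3.7]
finger_gap: 16.0
[array([ 500.68, -175.11,  268.9 ]), array([ 1.7993e+02, -1.0000e-01, -7.2500e+00]), array([ 3.14, -5.06,  3.67]), array([-0.92, -0.83,  0.27])]
```

Torque held at 0.27 N m for about 1.7 s, which puts the handle near 0.45 rad. Now I'll turn back.

```bash
python3 -m jog '[{"tx":0,"ty":0,"tz":0,"ax":0,"ay":0,"az":-0.07,"hand":0},{"tx":0,"ty":0,"tz":0,"ax":0,"ay":0,"az":-0.14,"hand":0},{"tx":0,"ty":0,"tz":0,"ax":0,"ay":0,"az":-0.21,"hand":0},{"tx":0,"ty":0,"tz":0,"ax":0,"ay":0,"az":-0.28,"hand":0},{"tx":0,"ty":0,"tz":0,"ax":0,"ay":0,"az":-0.35,"hand":0}]'
python3 -m jog '[{"tx":0,"ty":0,"tz":0,"ax":0,"ay":0,"az":-0.07,"hand":0},{"tx":0,"ty":0,"tz":0,"ax":0,"ay":0,"az":-0.14,"hand":0},{"tx":0,"ty":0,"tz":0,"ax":0,"ay":0,"az":-0.2,"hand":0},{"tx":0,"ty":0,"tz":0,"ax":0,"ay":0,"az":-0.24,"hand":0},{"tx":0,"ty":0,"tz":0,"ax":0,"ay":0,"az":-0.24,"hand":0}]'
python3 -c "
from h import *
s=sense();print([np.round(s[k],2) for k in('tool_pos','tcp_rot','ft_force','wrist_torque')])"
```

```text
time: 6.97
tool_pos: [500.6, -174.9, 268.9]
tcp_rot: [180.0, -0.1, 8.7]
ft_force: [3.0, -3.4, 3.6]
finger_gap: 15.8
time: 7.38
tool_pos: [500.5, -174.7, 268.9]
tcp_rot: [180.0, -0.0, 19.4]
ft_force: [2.6, -2.7, 6.4]
finger_gap: 16.0
[array([ 500.5 , -174.65,  268.88]), array([ 1.7998e+02, -3.0000e-02,  1.9420e+01]), array([ 2.61, -2.66,  6.4 ]), array([-0.42, -0.34, -0.04])]
```

```bash
python3 -m jog '[{"tx":0,"ty":0,"tz":-0.03,"ax":0,"ay":0,"az":0,"hand":0},{"tx":0,"ty":0,"tz":-0.06,"ax":0,"ay":0,"az":0,"hand":0},{"tx":0,"ty":0,"tz":-0.1,"ax":0,"ay":0,"az":0,"hand":0},{"tx":0,"ty":0,"tz":-0.14,"ax":0,"ay":0,"az":0,"hand":0},{"tx":0,"ty":0,"tz":-0.18,"ax":0,"ay":0,"az":0,"hand":0}]' 60
python3 -m jog '[{"tx":0,"ty":0,"tz":-0.08,"ax":0,"ay":0,"az":0,"hand":0},{"tx":0,"ty":0,"tz":-0.2,"ax":0,"ay":0,"az":0,"hand":0},{"tx":0,"ty":0,"tz":-0.4,"ax":0,"ay":0,"az":0,"hand":0},{"tx":0,"ty":0,"tz":-0.5,"ax":0,"ay":0,"az":0,"hand":0},{"tx":0,"ty":0,"tz":-0.5,"ax":0,"ay":0,"az":0,"hand":0}]'
python3 - <<'E'
from h import *
s=sense();print([np.round(s[k],2) for k in('tool_pos','tcp_rot','ft_force','wrist_torque')])
for n,c in(('scene',(170,40,310,200)),):
    s=snapshot(n);np.savez(f'pics/{n}4.npz',**s);x0,y0,x1,y1=c
    cv2.imwrite(f'pics/c4_{n}.png',cv2.resize(s['pixels'][y0:y1,x0:x1,::-1],None,fx=3.7,fy=3.7,interpolation=cv2.INTER_CUBIC))
E
```

```text
time: 7.8
tool_pos: [499.4, -174.1, 294.0]
tcp_rot: [-179.8, 0.2, 19.2]
ft_force: [-0.3, -0.5, -1.6]
finger_gap: 15.4
time: 8.22
tool_pos: [501.1, -174.7, 375.1]
tcp_rot: [179.8, -0.2, 19.2]
ft_force: [0.3, -0.8, -2.1]
finger_gap: 15.3
[array([ 501.11, -174.72,  375.12]), array([179.79,  -0.25,  19.21]), array([ 0.33, -0.82, -2.08]), array([ 0.03, -0.07, -0.03])]
```

View pics/c4_scene.png

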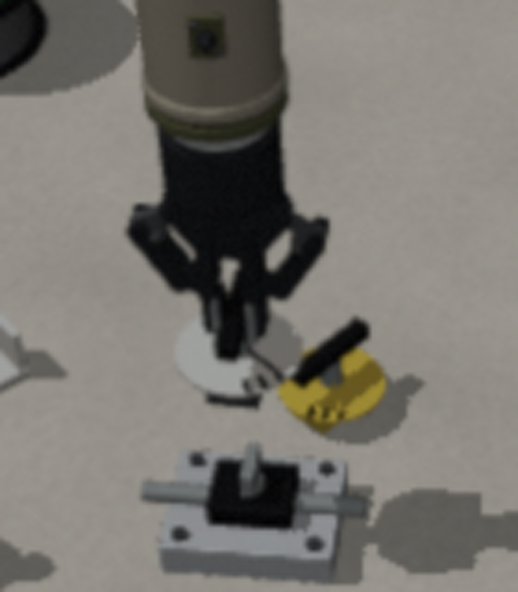

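The key hangs level from the fingers, and the screw's wing is bare and still along the clamp's x (crop (252,465)). Next I'll carry it over to the case.

```bash
python3 -m jog '[{"tx":0.06,"ty":-0.14,"tz":0,"ax":0,"ay":0,"az":0,"hand":0},{"tx":0.13,"ty":-0.3,"tz":0,"ax":0,"ay":0,"az":0,"hand":0},{"tx":0.2,"ty":-0.45,"tz":0,"ax":0,"ay":0,"az":0,"hand":0},{"tx":0.27,"ty":-0.6,"tz":0,"ax":0,"ay":0,"az":0,"hand":0},{"tx":0.33,"ty":-0.74,"tz":0,"ax":0,"ay":0,"az":0,"hand":0}]'
python3 -m jog '[{"tx":0.06,"ty":-0.14,"tz":0,"ax":0,"ay":0,"az":0,"hand":0},{"tx":0.13,"ty":-0.3,"tz":0,"ax":0,"ay":0,"az":0,"hand":0},{"tx":0.2,"ty":-0.45,"tz":0,"ax":0,"ay":0,"az":0,"hand":0},{"tx":0.27,"ty":-0.6,"tz":0,"ax":0,"ay":0,"az":0,"hand":0},{"tx":0.33,"ty":-0.74,"tz":0,"ax":0,"ay":0,"az":0,"hand":0}]'
python3 -m jog '[{"tx":0.06,"ty":-0.14,"tz":0,"ax":0,"ay":0,"az":0.04,"hand":0},{"tx":0.13,"ty":-0.3,"tz":0,"ax":0,"ay":0,"az":0.08,"hand":0},{"tx":0.2,"ty":-0.45,"tz":0,"ax":0,"ay":0,"az":0.12,"hand":0},{"tx":0.27,"ty":-0.6,"tz":0,"ax":0,"ay":0,"az":0.16,"hand":0},{"tx":0.3,"ty":-0.7,"tz":0,"ax":0,"ay":0,"az":0.16,"hand":0}]'
python3 -m jog '[{"tx":0,"ty":0,"tz":0,"ax":0,"ay":0,"az":0,"hand":0},{"tx":0,"ty":0,"tz":0,"ax":0,"ay":0,"az":0,"hand":0}]'
python3 - <<'E'
from h import *
s=sense();print([np.round(s[k],2) for k in('tool_pos','tcp_rot','ft_force','wrist_torque')])
for n,c in(('scene',(270,60,420,290)),('top',(150,150,290,290))):
    s=snapshot(n);np.savez(f'pics/{n}5.npz',**s);x0,y0,x1,y1=c
    cv2.imwrite(f'pics/c5_{n}.png',cv2.resize(s['pixels'][y0:y1,x0:x1,::-1],None,fx=2.6,fy=2.6,interpolation=cv2.INTER_CUBIC))
E
```

```text
time: 8.68
tool_pos: [509.8, -52.0, 368.0]
tcp_rot: [-179.9, 0.2, 19.2]
ft_force: [-0.2, -0.4, -2.1]
finger_gap: 15.2
time: 9.1
tool_pos: [520.1, 69.1, 368.0]
tcp_rot: [-179.9, 0.2, 19.2]
ft_force: [0.5, 0.2, -2.6]
finger_gap: 15.1
time: 9.52
tool_pos: [528.3, 183.6, 367.9]
tcp_rot: [-180.0, 0.2, 11.9]
ft_force: [0.9, 0.2, -2.4]
finger_gap: 15.2
time: 9.68
tool_pos: [528.2, 182.1, 368.2]
tcp_rot: [180.0, 0.2, 12.1]
ft_force: [0.2, -0.0, -3.0]
finger_gap: 15.6
[array([528.19, 182.15, 368.17]), array([179.99,   0.24,  12.09]), array([ 0.25, -0.01, -2.98]), array([ 0.01, -0.03,  0.  ])]
```

View pics/c5_scene.png

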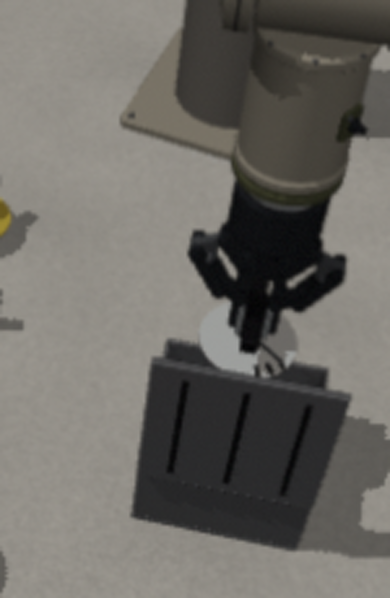

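View pics/c5_top.png

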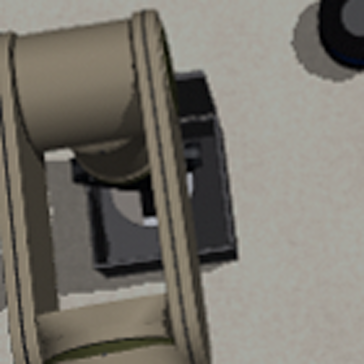

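Run:
```python
from h import *
for n in('top','scene'):
    s=dict(np.load(f'pics/{n}5.npz'));W=cloud(s).reshape(-1,3)
    P=W[(W[:,2]>255)&(W[:,0]>300)&(abs(W[:,1]-150)<300)]
    e=np.array([.979,.203])
    d=(P[:,:2]-[528.2,182.1])@e
    for a in range(260,760,40):
        m=(P[:,2]>=a)&(P[:,2]<a+40)
        if m.sum()>5: print(n,a,m.sum(),'fwd max',np.percentile(d[m],99).round(),'y',P[m][:,1].min().round(),P[m][:,1].max().round())
```

```text
top 260 134 fwd max 10.0 y 118.0 246.0
top 300 20 fwd max -9.0 y 132.0 198.0
top 340 32 fwd max -34.0 y 155.0 194.0
top 380 110 fwd max -19.0 y 149.0 218.0
top 420 112 fwd max -30.0 y 146.0 204.0
top 460 105 fwd max -27.0 y 144.0 206.0
top 500 220 fwd max 8.0 y 75.0 218.0
top 540 766 fwd max 44.0 y 64.0 249.0
top 580 4261 fwd max 40.0 y 64.0 251.0
top 620 2633 fwd max -103.0 y 69.0 221.0
scene 260 681 fwd max 22.0 y 121.0 247.0
scene 300 343 fwd max 40.0 y 141.0 227.0
scene 340 483 fwd max 41.0 y 148.0 221.0
scene 380 686 fwd max 47.0 y 142.0 226.0
scene 420 741 fwd max 46.0 y 146.0 235.0
scene 460 857 fwd max 45.0 y 143.0 228.0
scene 500 980 fwd max 50.0 y 102.0 256.0
scene 540 2013 fwd max 56.0 y 110.0 258.0
scene 580 3084 fwd max 48.0 y 113.0 256.0
```

```bash
python3 -m jog '[{"tx":0.02,"ty":-0.03,"tz":0.1,"ax":0,"ay":0,"az":0,"hand":0},{"tx":0.027,"ty":-0.038,"tz":0.3,"ax":0,"ay":0,"az":0,"hand":0},{"tx":0.027,"ty":-0.038,"tz":0.5,"ax":0,"ay":0,"az":0,"hand":0},{"tx":0.027,"ty":-0.038,"tz":0.7,"ax":0,"ay":0,"az":0,"hand":0},{"tx":0.027,"ty":-0.038,"tz":0.8,"ax":0,"ay":0,"az":0,"hand":0}]'
python3 -m jog '[{"tx":0,"ty":0,"tz":0.04,"ax":0,"ay":0,"az":0,"hand":0},{"tx":0,"ty":0,"tz":0.08,"ax":0,"ay":0,"az":0,"hand":0},{"tx":0,"ty":0,"tz":0.12,"ax":0,"ay":0,"az":0,"hand":0},{"tx":0,"ty":0,"tz":0.15,"ax":0,"ay":0,"az":0,"hand":0},{"tx":0,"ty":0,"tz":0.15,"ax":0,"ay":0,"az":0,"hand":0}]'
python3 - <<'E'
from h import *
s=sense();print([np.round(s[k],2) for k in('tool_pos','tcp_rot','ft_force','wrist_torque')])
for n,c in(('scene',(270,90,420,290)),('top',(150,150,290,290))):
    s=snapshot(n);np.savez(f'pics/{n}6.npz',**s);x0,y0,x1,y1=c
    cv2.imwrite(f'pics/c6_{n}.png',cv2.resize(s['pixels'][y0:y1,x0:x1,::-1],None,fx=3,fy=3,interpolation=cv2.INTER_CUBIC))
E
```

```text
time: 10.2
tool_pos: [530.1, 186.3, 245.8]
tcp_rot: [180.0, 0.3, 11.9]
ft_force: [0.0, 0.1, -2.1]
finger_gap: 15.5
time: 10.62
tool_pos: [532.1, 187.8, 228.1]
tcp_rot: [-180.0, -0.0, 11.9]
ft_force: [-0.5, -0.2, -3.9]
finger_gap: 15.1
[array([532.06, 187.77, 228.12]), array([-1.800e+02, -3.000e-02,  1.194e+01]), array([-0.49, -0.15, -3.87]), array([ 0.06, -0.03,  0.01])]
```

View pics/c6_top.png

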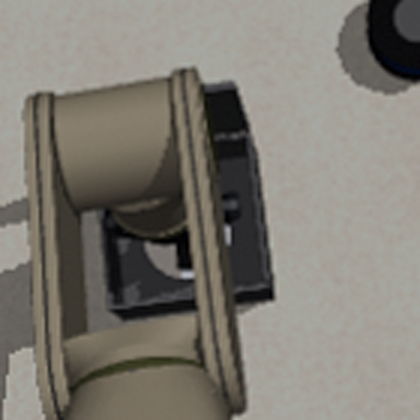

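The key is inside the walls with clearance all round. I'll lower the last 10 mm, watching the force.

```bash
python3 -m jog '[{"tx":0,"ty":0,"tz":0.015,"ax":0,"ay":0,"az":0,"hand":0},{"tx":0,"ty":0,"tz":0.03,"ax":0,"ay":0,"az":0,"hand":0},{"tx":0,"ty":0,"tz":0.045,"ax":0,"ay":0,"az":0,"hand":0},{"tx":0,"ty":0,"tz":0.055,"ax":0,"ay":0,"az":0,"hand":0},{"tx":0,"ty":0,"tz":0.055,"ax":0,"ay":0,"az":0,"hand":0}]'
python3 -m jog '[{"tx":0,"ty":0,"tz":0.004,"ax":0,"ay":0,"az":0,"hand":0},{"tx":0,"ty":0,"tz":0.007,"ax":0,"ay":0,"az":0,"hand":0},{"tx":0,"ty":0,"tz":0.007,"ax":0,"ay":0,"az":0,"hand":0}]'
```

```text
time: 11.13
tool_pos: [531.6, 187.9, 219.2]
tcp_rot: [180.0, 0.0, 12.0]
ft_force: [1.1, -0.4, -2.4]
finger_gap: 15.4
time: 11.38
tool_pos: [531.8, 187.9, 218.7]
tcp_rot: [-180.0, 0.0, 12.0]
ft_force: [-0.2, -0.3, -2.4]
finger_gap: 15.2
```

```bash
python3 -m jog '[{"tx":0,"ty":0,"tz":0.004,"ax":0,"ay":0,"az":0,"hand":0},{"tx":0,"ty":0,"tz":0.004,"ax":0,"ay":0,"az":0,"hand":0},{"tx":0,"ty":0,"tz":0.004,"ax":0,"ay":0,"az":0,"hand":0}]'
python3 -m jog '[{"tx":0,"ty":0,"tz":0.004,"ax":0,"ay":0,"az":0,"hand":0},{"tx":0,"ty":0,"tz":0.004,"ax":0,"ay":0,"az":0,"hand":0},{"tx":0,"ty":0,"tz":0.004,"ax":0,"ay":0,"az":0,"hand":0}]'
```

```text
time: 11.63
tool_pos: [532.0, 188.0, 218.3]
tcp_rot: [-180.0, -0.0, 11.9]
ft_force: [0.2, 0.1, -1.7]
finger_gap: 15.3
time: 11.88
tool_pos: [532.1, 187.9, 218.2]
tcp_rot: [180.0, -0.0, 11.9]
ft_force: [-2.2, -2.0, 5.5]
finger_gap: 15.1
```

Contact on the floor (+5.5 N). I'll release a little, then look.

```bash
python3 -m jog '[{"tx":0,"ty":0,"tz":0,"ax":0,"ay":0,"az":0,"hand":0.2},{"tx":0,"ty":0,"tz":0,"ax":0,"ay":0,"az":0,"hand":0.3},{"tx":0,"ty":0,"tz":0,"ax":0,"ay":0,"az":0,"hand":0.4},{"tx":0,"ty":0,"tz":0,"ax":0,"ay":0,"az":0,"hand":0.45},{"tx":0,"ty":0,"tz":0,"ax":0,"ay":0,"az":0,"hand":0.45}]' 20
python3 -m jog '[{"tx":0,"ty":0,"tz":0,"ax":0,"ay":0,"az":0,"hand":0.45},{"tx":0,"ty":0,"tz":0,"ax":0,"ay":0,"az":0,"hand":0.45},{"tx":0,"ty":0,"tz":0,"ax":0,"ay":0,"az":0,"hand":0.45},{"tx":0,"ty":0,"tz":0,"ax":0,"ay":0,"az":0,"hand":0.45}]'
python3 -m jog '[{"tx":0,"ty":0,"tz":-0.05,"ax":0,"ay":0,"az":0,"hand":0.45},{"tx":0,"ty":0,"tz":-0.12,"ax":0,"ay":0,"az":0,"hand":0.45},{"tx":0,"ty":0,"tz":-0.3,"ax":0,"ay":0,"az":0,"hand":0.45},{"tx":0,"ty":0,"tz":-0.5,"ax":0,"ay":0,"az":0,"hand":0.45},{"tx":0,"ty":0,"tz":-0.7,"ax":0,"ay":0,"az":0,"hand":0.45}]'
python3 - <<'E'
from h import *
s=sense();print([np.round(s[k],2) for k in('tool_pos','tcp_rot','ft_force','wrist_torque')])
for n,c in(('scene',(270,60,420,290)),('top',(150,150,290,290))):
    s=snapshot(n);np.savez(f'pics/{n}7.npz',**s);x0,y0,x1,y1=c
    cv2.imwrite(f'pics/c7_{n}.png',cv2.resize(s['pixels'][y0:y1,x0:x1,::-1],None,fx=2.6,fy=2.6,interpolation=cv2.INTER_CUBIC))
E
```

```text
time: 12.3
tool_pos: [531.8, 187.9, 217.3]
tcp_rot: [-180.0, 0.0, 11.9]
ft_force: [1.1, 0.1, 0.3]
finger_gap: 38.5
time: 12.63
tool_pos: [531.8, 187.9, 217.5]
tcp_rot: [-180.0, 0.0, 11.9]
ft_force: [0.9, -0.6, 0.1]
finger_gap: 38.3
time: 13.05
tool_pos: [531.6, 187.8, 324.4]
tcp_rot: [180.0, 0.0, 11.9]
ft_force: [0.7, -0.1, 0.8]
finger_gap: 38.2
[array([531.58, 187.84, 324.44]), array([1.800e+02, 1.000e-02, 1.195e+01]), array([ 0.65, -0.06,  0.85]), array([ 0.  , -0.08, -0.06])]
```

View pics/c7_top.png

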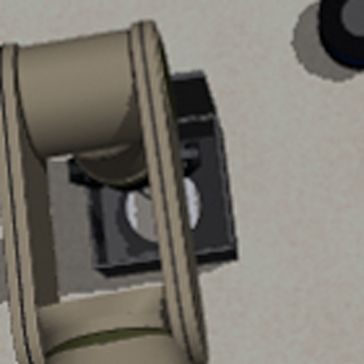

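View pics/c7_scene.png

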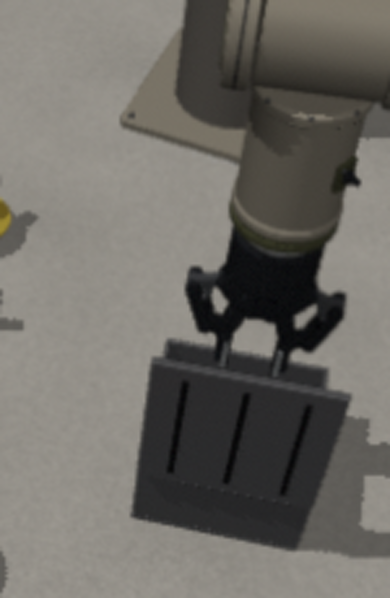

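The key stands on its foot in the case with the disc centred (top crop (160,210)) and the fingers are free. Now I'll go up and behind the lid, fingers shut.

```bash
python3 -m jog '[{"tx":0,"ty":0,"tz":-0.25,"ax":0,"ay":0,"az":0,"hand":0.3},{"tx":0,"ty":0,"tz":-0.5,"ax":0,"ay":0,"az":0,"hand":0.2},{"tx":0,"ty":0,"tz":-0.75,"ax":0,"ay":0,"az":0,"hand":0},{"tx":0,"ty":0,"tz":-0.93,"ax":0,"ay":0,"az":0,"hand":0},{"tx":0,"ty":0,"tz":-0.93,"ax":0,"ay":0,"az":0,"hand":0}]'
python3 -m jog '[{"tx":0.2,"ty":0,"tz":0,"ax":0,"ay":0,"az":0,"hand":0},{"tx":0.4,"ty":0,"tz":0,"ax":0,"ay":0,"az":0,"hand":0},{"tx":0.6,"ty":0,"tz":0,"ax":0,"ay":0,"az":0,"hand":0},{"tx":0.8,"ty":0,"tz":0,"ax":0,"ay":0,"az":0,"hand":0},{"tx":0.94,"ty":0,"tz":0,"ax":0,"ay":0,"az":0,"hand":0}]'
python3 -m jog '[{"tx":0,"ty":0,"tz":0,"ax":0,"ay":0,"az":0,"hand":0},{"tx":0,"ty":0,"tz":0,"ax":0,"ay":0,"az":0,"hand":0}]'
python3 - <<'E'
from h import *
s=sense();print([np.round(s[k],2) for k in('tool_pos','tcp_rot','ft_force','wrist_torque')])
for n,c in(('scene',(270,60,420,290)),('top',(150,150,290,290))):
    s=snapshot(n);np.savez(f'pics/{n}8.npz',**s);x0,y0,x1,y1=c
    cv2.imwrite(f'pics/c8_{n}.png',cv2.resize(s['pixels'][y0:y1,x0:x1,::-1],None,fx=2.6,fy=2.6,interpolation=cv2.INTER_CUBIC))
E
```

```text
time: 13.57
tool_pos: [532.5, 188.1, 471.0]
tcp_rot: [-180.0, -0.7, 12.0]
ft_force: [1.0, 1.1, 1.1]
finger_gap: 0.2
time: 13.98
tool_pos: [671.4, 217.3, 461.7]
tcp_rot: [180.0, -0.0, 11.9]
ft_force: [0.1, -0.1, 0.2]
finger_gap: -0.2
time: 14.15
tool_pos: [670.4, 217.1, 460.6]
tcp_rot: [180.0, 0.1, 11.9]
ft_force: [-0.1, 0.7, -0.0]
finger_gap: 0.1
[array([670.37, 217.12, 460.63]), array([1.800e+02, 1.100e-01, 1.194e+01]), array([-0.13,  0.71, -0.02]), array([ 0.  , -0.01, -0.02])]
```

View pics/c8_scene.png

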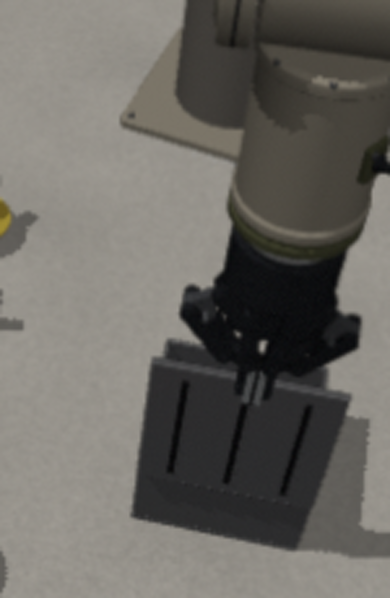

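View pics/c8_top.png

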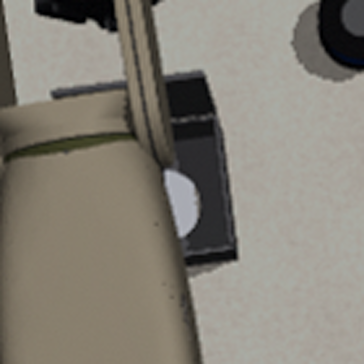

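The shut fingers are now behind the lid (scene crop (255,385)). I'll lower them and push the lid over.

```bash
python3 -m jog '[{"tx":0,"ty":0,"tz":0.2,"ax":0,"ay":0,"az":0,"hand":0},{"tx":0,"ty":0,"tz":0.4,"ax":0,"ay":0,"az":0,"hand":0},{"tx":0,"ty":0,"tz":0.59,"ax":0,"ay":0,"az":0,"hand":0},{"tx":-0.05,"ty":0,"tz":0.59,"ax":0,"ay":0,"az":0,"hand":0},{"tx":-0.1,"ty":0,"tz":0.59,"ax":0,"ay":0,"az":0,"hand":0}]'
python3 -m jog '[{"tx":-0.04,"ty":0,"tz":0,"ax":0,"ay":0,"az":0,"hand":0},{"tx":-0.08,"ty":0,"tz":0,"ax":0,"ay":0,"az":0,"hand":0},{"tx":-0.12,"ty":0,"tz":0,"ax":0,"ay":0,"az":0,"hand":0},{"tx":-0.16,"ty":0,"tz":0,"ax":0,"ay":0,"az":0,"hand":0},{"tx":-0.2,"ty":0,"tz":0,"ax":0,"ay":0,"az":0,"hand":0}]'
```

```text
time: 14.67
tool_pos: [653.2, 213.7, 370.8]
tcp_rot: [180.0, 0.3, 12.0]
ft_force: [-0.3, -0.2, 0.6]
finger_gap: -0.0
time: 15.08
tool_pos: [625.4, 207.8, 374.6]
tcp_rot: [-180.0, -0.1, 12.0]
ft_force: [1.8, -0.2, 1.5]
finger_gap: 0.1
```

```bash
python3 -m jog '[{"tx":-0.07,"ty":0,"tz":0.01,"ax":0,"ay":0,"az":0,"hand":0},{"tx":-0.14,"ty":0,"tz":0.03,"ax":0,"ay":0,"az":0,"hand":0},{"tx":-0.21,"ty":0,"tz":0.06,"ax":0,"ay":0,"az":0,"hand":0},{"tx":-0.28,"ty":0,"tz":0.1,"ax":0,"ay":0,"az":0,"hand":0},{"tx":-0.28,"ty":0,"tz":0.1,"ax":0,"ay":0,"az":0,"hand":0}]'
python3 - <<'E'
from h import *
s=sense();print([np.round(s[k],2) for k in('tool_pos','tcp_rot','ft_force','wrist_torque')])
for n,c in(('scene',(270,60,420,290)),):
    s=snapshot(n);np.savez(f'pics/{n}9.npz',**s);x0,y0,x1,y1=c
    cv2.imwrite(f'pics/c9_{n}.png',cv2.resize(s['pixels'][y0:y1,x0:x1,::-1],None,fx=2.6,fy=2.6,interpolation=cv2.INTER_CUBIC))
E
```

```text
time: 15.5
tool_pos: [583.1, 198.9, 357.7]
tcp_rot: [180.0, 0.1, 12.0]
ft_force: [-0.2, 0.8, -0.9]
finger_gap: 0.1
[array([583.11, 198.87, 357.75]), array([1.800e+02, 9.000e-02, 1.196e+01]), array([-0.19,  0.8 , -0.9 ]), array([ 0.04,  0.04, -0.  ])]
```

View pics/c9_scene.png

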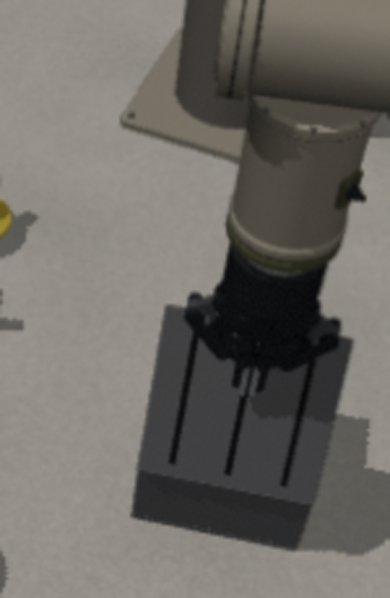

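The lid now leans at about 55–60°, with the fingers on its outer face. I'll follow the arc down.

```bash
python3 -m jog '[{"tx":-0.09,"ty":0,"tz":0.05,"ax":0,"ay":0,"az":0,"hand":0},{"tx":-0.17,"ty":0,"tz":0.11,"ax":0,"ay":0,"az":0,"hand":0},{"tx":-0.24,"ty":0,"tz":0.18,"ax":0,"ay":0,"az":0,"hand":0},{"tx":-0.29,"ty":0,"tz":0.25,"ax":0,"ay":0,"az":0,"hand":0},{"tx":-0.29,"ty":0,"tz":0.25,"ax":0,"ay":0,"az":0,"hand":0}]'
python3 -m jog '[{"tx":-0.04,"ty":0,"tz":0.08,"ax":0,"ay":0,"az":0,"hand":0},{"tx":-0.08,"ty":0,"tz":0.16,"ax":0,"ay":0,"az":0,"hand":0},{"tx":-0.1,"ty":0,"tz":0.24,"ax":0,"ay":0,"az":0,"hand":0},{"tx":-0.1,"ty":0,"tz":0.28,"ax":0,"ay":0,"az":0,"hand":0},{"tx":-0.1,"ty":0,"tz":0.28,"ax":0,"ay":0,"az":0,"hand":0}]'
```

```text
time: 15.97
tool_pos: [540.9, 189.9, 319.1]
tcp_rot: [180.0, 0.2, 12.0]
ft_force: [-1.0, -0.9, -0.1]
finger_gap: 0.5
time: 16.38
tool_pos: [527.2, 186.9, 277.4]
tcp_rot: [180.0, 0.1, 11.9]
ft_force: [0.5, -0.8, -0.3]
finger_gap: 0.3
```

```bash
python3 -m jog '[{"tx":-0.03,"ty":0,"tz":0.02,"ax":0,"ay":0,"az":0,"hand":0},{"tx":-0.06,"ty":0,"tz":0.04,"ax":0,"ay":0,"az":0,"hand":0},{"tx":-0.09,"ty":0,"tz":0.055,"ax":0,"ay":0,"az":0,"hand":0},{"tx":-0.12,"ty":0,"tz":0.065,"ax":0,"ay":0,"az":0,"hand":0},{"tx":-0.12,"ty":0,"tz":0.065,"ax":0,"ay":0,"az":0,"hand":0}]'
python3 -m jog '[{"tx":0,"ty":0,"tz":0.005,"ax":0,"ay":0,"az":0,"hand":0},{"tx":0,"ty":0,"tz":0.01,"ax":0,"ay":0,"az":0,"hand":0},{"tx":0,"ty":0,"tz":0.01,"ax":0,"ay":0,"az":0,"hand":0}]'
```

```text
time: 16.8
tool_pos: [508.9, 183.1, 268.9]
tcp_rot: [180.0, 0.1, 12.0]
ft_force: [-0.1, -0.4, 0.2]
finger_gap: -0.3
time: 17.05
tool_pos: [509.9, 183.3, 267.8]
tcp_rot: [-180.0, -0.0, 12.0]
ft_force: [-0.8, -0.3, 0.6]
finger_gap: -0.0
```

```bash
python3 -m jog '[{"tx":0,"ty":0,"tz":0.006,"ax":0,"ay":0,"az":0,"hand":0},{"tx":0,"ty":0,"tz":0.012,"ax":0,"ay":0,"az":0,"hand":0},{"tx":0,"ty":0,"tz":0.012,"ax":0,"ay":0,"az":0,"hand":0}]'
python3 -m jog '[{"tx":0,"ty":0,"tz":0.004,"ax":0,"ay":0,"az":0,"hand":0},{"tx":0,"ty":0,"tz":0.008,"ax":0,"ay":0,"az":0,"hand":0},{"tx":0,"ty":0,"tz":0.008,"ax":0,"ay":0,"az":0,"hand":0}]'
```

```text
time: 17.3
tool_pos: [510.1, 183.3, 266.9]
tcp_rot: [-180.0, -0.0, 12.0]
ft_force: [-3.7, -1.4, 7.5]
finger_gap: 0.1
time: 17.55
tool_pos: [510.1, 183.4, 266.7]
tcp_rot: [180.0, -0.0, 12.0]
ft_force: [-8.5, -2.0, 17.2]
finger_gap: 0.1
```

The height matches a closed lid (93.7 mm) and the pressing force is 17 N. I'll lift away and check.

```bash
python3 -m jog '[{"tx":0,"ty":0,"tz":-0.1,"ax":0,"ay":0,"az":0,"hand":0},{"tx":0,"ty":0,"tz":-0.3,"ax":0,"ay":0,"az":0,"hand":0},{"tx":0,"ty":0,"tz":-0.55,"ax":0,"ay":0,"az":0,"hand":0},{"tx":0,"ty":0,"tz":-0.8,"ax":0,"ay":0,"az":0,"hand":0},{"tx":0,"ty":0,"tz":-0.9,"ax":0,"ay":0,"az":0,"hand":0}]'
python3 -m jog '[{"tx":-0.2,"ty":0.2,"tz":0,"ax":0,"ay":0,"az":0,"hand":0},{"tx":-0.4,"ty":0.4,"tz":0,"ax":0,"ay":0,"az":0,"hand":0},{"tx":-0.5,"ty":0.6,"tz":0,"ax":0,"ay":0,"az":0,"hand":0},{"tx":-0.6,"ty":0.8,"tz":0,"ax":0,"ay":0,"az":0,"hand":0},{"tx":-0.6,"ty":0.9,"tz":0,"ax":0,"ay":0,"az":0,"hand":0}]'
python3 -m jog '[{"tx":0,"ty":0.4,"tz":0,"ax":0,"ay":0,"az":0,"hand":0},{"tx":0,"ty":0.6,"tz":0,"ax":0,"ay":0,"az":0,"hand":0},{"tx":0,"ty":0.6,"tz":0,"ax":0,"ay":0,"az":0,"hand":0},{"tx":0,"ty":0.6,"tz":0,"ax":0,"ay":0,"az":0,"hand":0}]'
python3 - <<'E'
from h import *
s=sense();print([np.round(s[k],2) for k in('tool_pos','tcp_rot','ft_force','qd')])
for n in('scene','top'):
    s=snapshot(n);np.savez(f'pics/{n}10.npz',**s);save(s,n+'10')
    W=cloud(s);e=np.array([.979,.203]);f=np.array([-.203,.979])
    d=W[...,:2]-[541,190.5];a=d@e;b=d@f
    m=(abs(a)<74)&(abs(b)<74)&(W[...,2]>60)&(W[...,2]<150)
    A=np.c_[a[m],b[m],np.ones(m.sum())];c=np.linalg.lstsq(A,W[...,2][m],rcond=None)[0];print(n,m.sum(),'slope x,y',c.round(4))
E
```

```text
time: 17.97
tool_pos: [510.8, 183.5, 405.8]
tcp_rot: [-180.0, -0.4, 11.9]
ft_force: [-0.2, 0.7, 0.3]
finger_gap: -0.0
time: 18.38
tool_pos: [448.3, 30.0, 399.9]
tcp_rot: [179.9, 0.0, 11.9]
ft_force: [-0.1, -0.6, 0.3]
finger_gap: 0.1
time: 18.72
tool_pos: [468.6, -58.0, 399.7]
tcp_rot: [180.0, 0.0, 11.7]
ft_force: [-0.1, -0.2, 1.1]
finger_gap: 0.1
[array([468.59, -57.97, 399.7 ]), array([1.7997e+02, 1.0000e-02, 1.1710e+01]), array([-0.06, -0.17,  1.08]), array([ 3.63, -0.9 ,  0.96,  1.27,  0.66,  2.62])]
scene 2967 slope x,y [-7.00000e-04  2.00000e-04  9.33978e+01]
top 2427 slope x,y [-3.00000e-04 -5.00000e-04  9.22945e+01]
```

View pics/scene10.png

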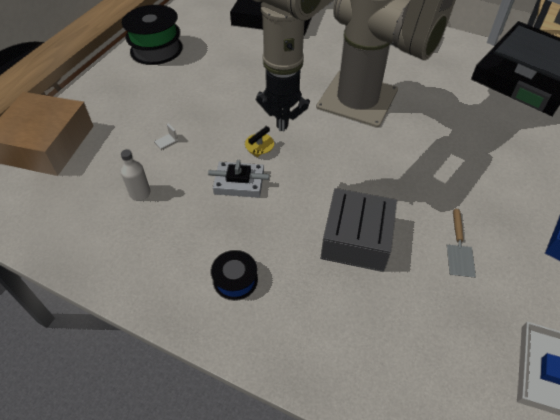

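View pics/top10.png

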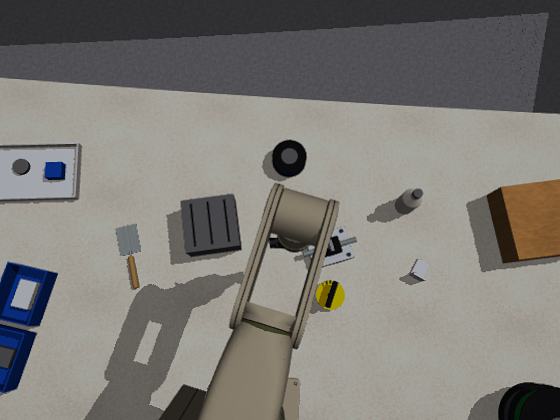

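The lid is flat (slope under 0.001, top at about 93 mm) and the bystanders have not moved. The arm is free in the air, so I'll hand in.

```bash
python3 -m jog '[{"tx":0,"ty":0,"tz":0,"ax":0,"ay":0,"az":0,"hand":0},{"tx":0,"ty":0,"tz":0,"ax":0,"ay":0,"az":0,"hand":0},{"tx":0,"ty":0,"tz":0,"ax":0,"ay":0,"az":0,"hand":0}]'; python3 -c "
from bench import *
print(hand_in())"
```

```text
time: 19.07
tool_pos: [468.3, -54.4, 399.8]
tcp_rot: [-180.0, -0.0, 12.1]
ft_force: [-0.1, -0.7, -0.2]
finger_gap: 0.3
the job is handed in; nothing more can be done
None
```

I did the whole job and handed it in at about 19 s on the robot's clock. The hand-in gave no verdict.

- **Twist:** I turned the T handle about 27.7° clockwise and held it for about 1.7 s at a steady 0.27 N m. That puts the handle near 0.45 rad, between the two long teeth. I then turned it back. In the next picture the screw's wing looked still aligned with the clamp. I could not measure the screw or handle angle directly, so both come from torque, tool angle and pictures.
- **Key in the case:** I lifted the key off and set it on the case floor. Contact showed as 5.5 N just before I let go, and the key stood upright and centred in the picture. At that height the top of its bar should be about 71 mm, below the 85 mm rim. I did not measure the key again once the lid was shut.
- **Lid:** I pushed it over from behind and pressed it shut with 17 N. Afterwards both cameras showed it flat, with a slope under 0.001 and its top at 92–93 mm.
- **Other things:** The bottle, spool, scraper, bracket and yellow key looked unmoved in the last pictures. The gripper was well clear, with no contact force.

The two cameras' depth readings disagreed by about 6 mm in x on the handle bar. Fitting the bar's outline in both images brought that down to 1–2 mm. While I held the twist there was also a sideways force of about 6 N on the gripper, which I left uncorrected.

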